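# Load the specimen cassette under the furnace hood

### The arm

A 6-joint arm with a two-finger parallel gripper is mounted at the origin on the work surface. World frame = base frame: x ahead of the robot, y to its left, z up, the work surface at z = 0. Lengths are in m, angles in rad, forces in N, time in s.
With the tool pointing down it reaches from about 0.4 to 0.825 m from the base axis. Payload 7 kg.
Tool frame: the origin (TCP) lies at the very end of the fingers, on their centre line; the grasp point (between the pads) lies ctrl.grip_point_offset behind it (ctrl.grip_point_offset is the distance from the TCP to the grasp point, in m); z points along the fingers, y is the direction in which the jaws open and shut (so a half turn about z gives the same grasp; the last joint's range is limited). The gripper opens to 85 mm and grips with 20 to 120 N. Pads are 22 mm wide; open, the fingers measure 114 mm over their backs; the gripper's body (76 mm by 85 mm) begins 54 mm behind the grasp point. The pads swing forward as they close: fully open they stand 13 mm farther back than shut.
Start: joints at [-0.916, 0.359, 0.012, 0, -1.224, -0.288], TCP at [0.242, -0.63, 0.231] pointing down, gripper open.
Joint ranges: [-3.07, 3.07], [-1.43, 2.12], [-1.02, 1.25], [-3.03, 1.67], [-3.05, -0], [-3.03, 3.03]. Speed limits (rad/s): [2.39, 2.39, 3.01, 3.14, 3.14, 3.14].

### API

Orientations are given as a rotation vector (axis times angle).
In Python, from rig import monitor, grab_frame, ctrl gives the robot as it stands. The module is installed in compiled form; this text tells all that it offers.
- The arm moves only by the tool jog_arm, never from a script. Its argument "steps" is a list of rows, each a list of 3 entries, a list of its own where there are three numbers: the opening, from 0 (shut) to 1 (fully open), then the shift along the tool's x, y, z in m, then the turn, a rotation vector about the tool's x, y, z in degrees. A call has 1 to 20 rows; each row is the pose to reach, as a shift and turn from the pose commanded when the call began, along the tool's axes at that moment; what a row does not reach only later rows make up. A row lasts 1/12 s, in which the tool goes at most 41.7 mm and 7.16 degrees, less where a joint would pass 70% of its speed; a pose out of reach is approached as far as the arm can. A call with a gripper value outside its range is refused whole. The fingers move at their own pace and stop on an object; "newtons" is the grip in N (left out, the last holds). Time passes only in rows, so rows that repeat a pose let the fingers close. It gives the time, the measured TCP pose, the force and the opening at its end, in the units of the state.
- monitor.get_obs(): the state, without advancing time (a new reading comes with each control period).
- grab_frame(name): name is "scene" or "top" or "wrist"; returns a dict with "color" (384x512x3 uint8, blue, green, red), "camera_matrix" (3x3 intrinsics, pixels), "pose" (4x4, takes a point from camera to world coordinates); the wrist camera has in their place "T_tool_cam" (4x4, takes a point from camera to tool coordinates, whose origin is the TCP and whose axes are the flange's). Camera axes: x right, y down, z forward; pixel columns grow to the right and rows downward; lengths in m; the calibration is good to about 2 mm. The wrist camera is an equidistant fisheye: a pixel r from the principal point sees the ray r / f radians off the axis. A picture is of the moment at which its call begins: read the wrist's pose just before it. There is no depth.
- ctrl.finish_job(): hands the job in, once; it reports no verdict.
The state is a dict: "clock": time; "joints": joint angles; "joint_vel": joint speeds; "effort": joint torques, N m; "position": TCP position; "orientation": TCP orientation; "wrist_force": force on the tool from outside, world axes, zero at the start; "wrist_torque": the same for the moment, N m; "width": opening from 0.0 (shut) to 1.0 (fully open).
Only numpy, scipy, OpenCV 4.12 (cv2) and the standard library are available. Lean on these libraries where they do the work, as an engineer would, in place of code of your own. Each camera call takes 0.05 s, during which the arm holds its last target. There are 200 camera calls.

### The job

Load the analyser: first take away the steel weight that blocks the lane in front of the hood and stand it upright in the grey tray on the bench. Then, keeping the flat specimen cassette down on the plate, slide it between the guide rails and in under the hood until it is fully home against the end stop. Do not knock the weight over, and leave the other things on the bench where they are.

Things in the scene. Friction and masses are not known exactly. Their poses are not given: they have to be found in the camera images.
- analyser: bench thermal analyser, fixed. Origin at bench level on the lane's centre line, below the hood's front edge; z up, +y out of the machine along the lane, -y into it, x across it. Its loading plate is 240 mm wide, 8 mm thick, and reaches out to y = +330 mm. The furnace body (340 mm wide, 280 mm high, plus a 62 mm cap) begins at y = -70 mm
- lane_mouth (a point): on the plate, midway between the outer ends of the two guide rails, 124 mm out from the hood. The rails (12 mm wide, 20 mm high above the plate) are 145 mm apart here, narrow to 115 mm apart (inside) over the next 50 mm inward, then run parallel to the end stop
- hood_edge (a point): middle of the lower front edge of the hood that overhangs the lane: 44 mm above the plate. The hood is 40 mm thick, 250 mm wide and 70 mm deep, then meets the tall furnace body
- lane_home (a point): point on the plate, straight below hood_edge, where the cassette's origin lies when fully home: its nose then meets the end stop (a cross bar 75 mm inside the hood) and 75 mm of it is left outside, tail level with where the rails begin to flare. Axes as the analyser's
- cassette: flat aluminium specimen cassette, 110 mm (x) x 150 mm (y, along the lane) x 24 mm high, two rows of three brass-coloured pans on top 3 mm proud, about 0.45 kg, lying on the loading plate outside the rails; origin under its centre; its nose (-y end) faces the hood and has its corners cut back 6 x 12 mm
- weight: polished steel weight, about 0.5 kg, standing between the rails just in front of the hood: cylinder 42 mm diameter, 48 mm high, with a knob on a neck above it (knob 26 mm diameter from 64 to 86 mm above its underside); total height 86 mm; origin under its centre; z along its axis
- tray: shallow grey plastic tray fixed on the bench, on the robot's left, 150 mm (x) x 120 mm (y), rim 20 mm high, walls and floor 5 mm; origin under its centre, z up
- small_weight: small steel knobbed weight, 29 mm diameter, 58 mm high, standing on the bench left of the robot; bystander; origin under its centre
- mouse: black computer mouse 105 x 58 x 34 mm on a paper pad; bystander; origin under its centre
- jar: glass jar, 60 mm diameter, 75 mm high; bystander; origin under its centre
- screwdriver: screwdriver lying on the bench; bystander; origin on its underside
- bottle: amber bottle, 70 mm diameter, 170 mm high, on the right near the robot; bystander; origin under its centre
- tin: round aluminium tin, 50 mm diameter, 30 mm high, standing on top of the hood to one side of the lane; bystander; origin under its centre
Mind the look-alikes: they are no part of the job. What is shaped like the weight but orange is not meant.

How it is judged:
By the outcome, as a careful person would: the job done as asked, in the order asked, and still so for the second after the job is handed in, with the robot touching nothing.
It also fails if it takes over 72 s, if anything falls off the work surface, if the arm or the gripper's body presses on something with over 40 N, if the wrist force passes 120 N, or if a joint passes its speed limit or range.

## Working session

There is one attempt and no reset: what is moved stays moved. The work goes in short steps, Python scripts to look and compute and a tool call to move; the robot and the scene stay as the last step left them, time stands still between calls to the robot, and variables do not carry over. Pictures are saved under pics/ and viewed, about 8 in all and at most 12, crops included, and the job is handed in when it is done.

Besides the shell and the picture viewer there is one more tool, called after "Request:" as name(argument=value, ...), one argument or row to a line, values as JSON. jog_arm: Moves the arm, as the interface text tells. Its arguments: {"type":"object","properties":{"steps":{"type":"array","items":{"type":"array"}},"newtons":{"type":"number"}},"required":["steps"]}

```bash
mkdir -p pics; cat > h.py <<'E'
import numpy as np, cv2
from scipy.spatial.transform import Rotation as R
from rig import monitor, grab_frame, ctrl
def ray(f,u,v):
    K=f["camera_matrix"];T=f["pose"]
    d=T[:3,:3]@np.linalg.inv(K)@np.array([u,v,1.]);return T[:3,3],d
def onplane(f,u,v,z):
    o,d=ray(f,u,v);return o+d*(z-o[2])/d[2]
def proj(f,p):
    K=f["camera_matrix"];T=f["pose"];c=T[:3,:3].T@(np.array(p)-T[:3,3]);q=K@c;return q[:2]/q[2]
E
python3 - <<'E'
from h import *
o=monitor.get_obs();print(o, ctrl.grip_point_offset)
for n in ("scene","top"):
    f=grab_frame(n);cv2.imwrite(f"pics/{n}0.png",cv2.resize(f["color"],(800,600),interpolation=cv2.INTER_CUBIC));cv2.imwrite(f"{n}_raw.png",f["color"]);np.savez(n,**f);print(f["camera_matrix"],f["pose"])
print(R.from_rotvec(o["orientation"]).as_matrix())
E
```

```text
{'clock': 0.0, 'joints': array([-9.15895508e-01,  3.59384228e-01,  1.10278430e-02, -3.38710014e-04,
       -1.22407978e+00, -2.88086198e-01]), 'joint_vel': array([ 0.00014523, -0.00059632, -0.00036149,  0.00112068,  0.00057074,
       -0.00091598]), 'effort': array([-3.45952194e-04, -5.83325064e+01,  2.93406504e+01,  6.93668962e+00,
       -6.24128254e-03,  4.30281517e-06]), 'position': array([ 0.24186917, -0.62965318,  0.23035395]), 'orientation': array([ 5.72703719e-01, -3.08848043e+00, -2.52164665e-03]), 'wrist_force': array([-0.00653821, -0.81948415, -0.40620473]), 'wrist_torque': array([-0.01756081,  0.01685725, -0.01635031]), 'width': 0.9990521987995634} 0.0187
[[390.65106736   0.         254.02748774]
 [  0.         390.65106736 194.66787454]
 [  0.           0.           1.        ]] [[-0.89298977  0.23627257 -0.38307251  0.90162348]
 [ 0.44982666  0.49690559 -0.74211914  0.94656982]
 [ 0.01500848 -0.83502102 -0.55001331  0.72366561]
 [ 0.          0.          0.          1.        ]]
[[454.46802643   0.         252.05292648]
 [  0.         454.46802643 192.10942432]
 [  0.           0.           1.        ]] [[ 0.00458398 -0.98728178  0.15891402  0.21863779]
 [-0.99997676 -0.00372372  0.00571077  0.10757374]
 [-0.00504639 -0.15893651 -0.98727591  1.63842049]
 [ 0.          0.          0.          1.        ]]
[[-9.33515802e-01 -3.58535479e-01 -7.46132898e-04]
 [-3.58536219e-01  9.33514620e-01  1.49457858e-03]
 [ 1.60666520e-04  1.66272839e-03 -9.99998605e-01]]
```

View pics/scene0.png

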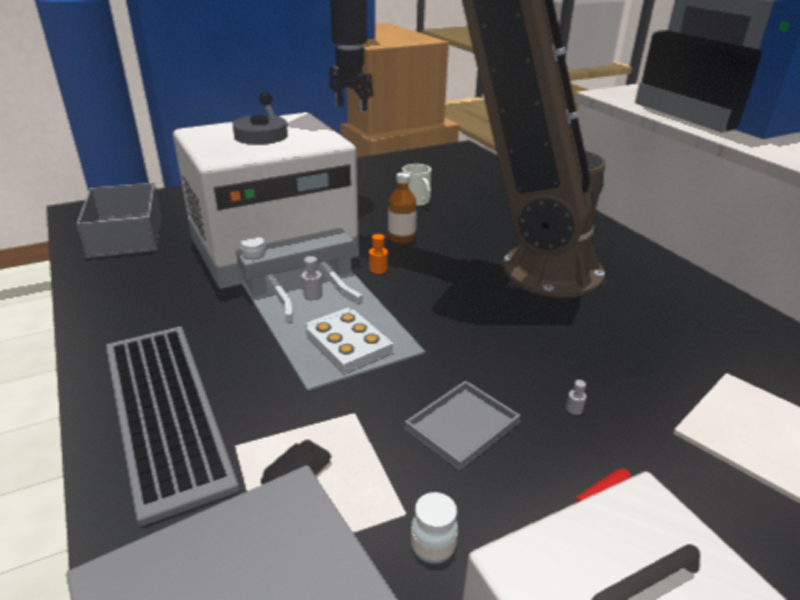

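View pics/top0.png

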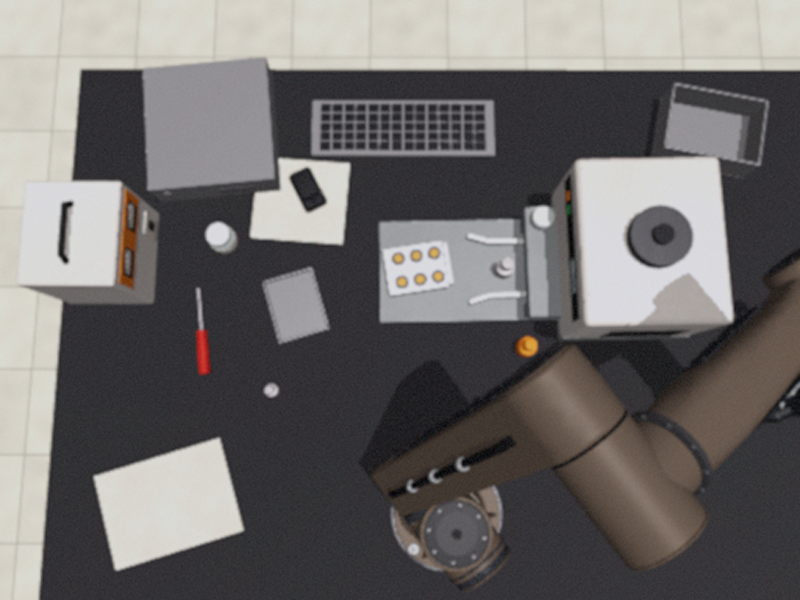

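Both views show the lane running along world y. The top picture (800x600) has the plate's outer edge at x≈379 (y 221–321), the cassette at about (418,268) and slightly turned, and the weight at (505,267). It also has the tray at (296,305) and the orange decoy at (527,346). Next I'll measure these.

```bash
python3 - <<'E'
from h import *
f=dict(np.load("top.npz"));g=dict(np.load("scene.npz"))
im=f["color"];x0,y0,x1,y1=160,125,365,225
c=cv2.resize(im[y0:y1,x0:x1],None,fx=3.9,fy=3.9,interpolation=cv2.INTER_CUBIC)
im2=g["color"][140:310,130:345]
c2=cv2.resize(im2,(c.shape[1],int(170*c.shape[1]/215)),interpolation=cv2.INTER_CUBIC)[:600]
cv2.imwrite("pics/crops.png",np.vstack([c[60:],c2])[:980][:,:] if 0 else c); cv2.imwrite("pics/crop2.png",c2[:600])
hsv=cv2.cvtColor(im,cv2.COLOR_BGR2HSV)
def blobs(m,name,z,amin=60):
    n,l,s,ce=cv2.connectedComponentsWithStats(m.astype(np.uint8))
    for i in range(1,n):
        if s[i,4]<amin: continue
        cn=cv2.findContours((l==i).astype(np.uint8),0,1)[0][0]
        b=cv2.boxPoints(cv2.minAreaRect(cn))
        print(name,s[i],ce[i].round(1),"ctr",onplane(f,*ce[i],z)[:2].round(4),"box",[onplane(f,*p,z)[:2].round(3).tolist() for p in b])
roi=np.zeros(im.shape[:2],bool);roi[130:225,160:340]=1
V=hsv[...,2];
print(V[150:200:4,235:340:5])
blobs(roi&(V>185),"white",.03,25)
blobs(roi&(V>80)&(hsv[...,1]<90),"grey",.008)
o=roi&(hsv[...,1]>110)&(V>90); blobs(o,"orange",.027,6)
E
```

```text
[[ 50  49 161 160 161 160 161 163 165 161 164 166 166 211 189 168 166 165
  167 107  80]
 [ 54  52 164 160 160 160 162 169 178 197 178 166 167 146 142 207 220 219
  219 198 108]
 [ 56  51 165 185 201 217 220 224 189 196 220 166 170 167 168 166 165 166
  167 109  82]
 [ 57  52 190 219 169 223 203 194 177 174 219 167 169 168 170 168 168 169
  169 119  84]
 [ 48  53 169 194 206 222 154 212 219 217 221 168 168 168 169 170 169 161
  204 121  91]
 [ 52  54 155 222 217 223 223 223 222 223 219 168 168 168 170 171 114 127
  209 124  95]
 [ 55  54 157 222 224 223 221 204 220 183 214 173 170 171 171 170 117 194
  210 123  97]
 [ 54  50 165 224 170 176 159 208 219 210 220 190 170 171 170 170 172 137
  161 118  96]
 [ 52  51 169 220 172 161 210 188 223 218 219 166 168 168 170 171 172 171
  171 118 102]
 [ 49  50 169 221 223 220 197 158 154 164 169 169 170 169 171 171 179 184
  192 183 131]
 [ 49  51 169 151 163 170 171 168 172 170 168 169 171 165 213 220 189 181
  164 161 105]
 [ 53  53 170 168 169 170 169 170 168 172 172 168 170 151 165 169 171 171
  172 149  97]
 [ 56  47 169 168 167 169 169 16
[... 1485 characters left out ...]
[0.593, 0.06], [0.578, 0.06], [0.578, 0.074]]
orange [252 163   5   5  18] [254.3 164.9] ctr [0.578  0.1093] box [[0.579, 0.119], [0.589, 0.11], [0.578, 0.099], [0.568, 0.108]]
orange [278 175   5   4  17] [279.9 176.4] ctr [0.5358 0.0167] box [[0.541, 0.023], [0.541, 0.009], [0.53, 0.009], [0.53, 0.024]]
orange [266 176   5   5  19] [268.4 178.2] ctr [0.529  0.0583] box [[0.537, 0.067], [0.537, 0.052], [0.522, 0.052], [0.522, 0.067]]
orange [255 178   5   5  21] [257. 180.] ctr [0.5223 0.0993] box [[0.53, 0.106], [0.53, 0.092], [0.515, 0.092], [0.515, 0.106]]
orange [331 214   9  11  83] [335.3 219.8] ctr [ 0.3795 -0.1795] box [[0.364, -0.164], [0.4, -0.165], [0.4, -0.193], [0.365, -0.192]]
```

View pics/crops.png

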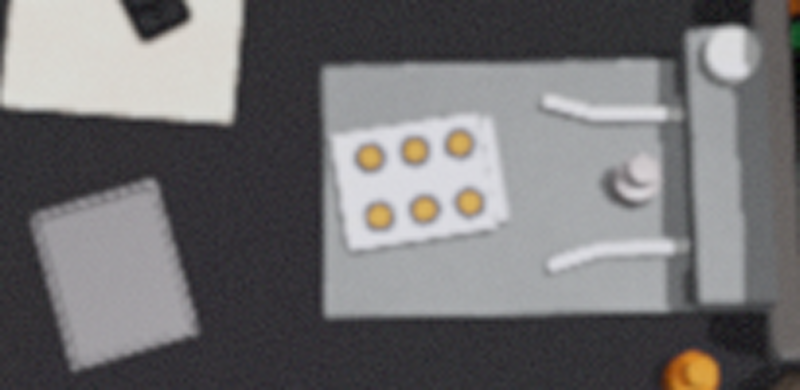

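The crop shows the plate's outer edge at crop x≈323, and the rails' outer ends at about (545,100) and (550,266). The weight's knob is at about (643,168), with the tin on the hood at (730,53).

```bash
python3 - <<'E'
from h import *
f=dict(np.load("top.npz"));g=dict(np.load("scene.npz"))
C=lambda u,v,z:onplane(f,160+(u+.5)/3.9-.5,125+(v+.5)/3.9-.5,z)[:2].round(4)
print("plate",[C(*p,.008) for p in [(322,66),(324,318),(660,60),(667,312)]])
print("rails out",C(543,100,.028),C(549,267,.028),"straight",C(590,114,.028),C(672,114,.028),C(600,246,.028),C(675,245,.028))
print("hood top front",C(685,32,.092),C(700,303,.092))
# knob triangulation
V=cv2.cvtColor(f["color"],cv2.COLOR_BGR2GRAY)
a=ray(f,160+643.5/3.9-.5,125+168.5/3.9-.5)
b=ray(g,311.5/1.5625-.5,262.5/1.5625-.5)
A=np.c_[a[1],-b[1]];t=np.linalg.lstsq(A,b[0]-a[0],rcond=None)[0]
print("knob",a[0]+t[0]*a[1],b[0]+t[1]*b[1], "plane",C(643,168,.094))
print("tray ctr",C(116,276,.02),[C(*p,.02) for p in [(32,215),(156,180),(199,333),(75,370)]])
E
```

```text
plate [array([0.6704, 0.1544]), array([0.4295, 0.1506]), array([ 0.6773, -0.1662]), array([ 0.4363, -0.1673])]
rails out [ 0.6328 -0.0528] [ 0.4749 -0.0565] straight [ 0.6195 -0.0965] [ 0.6198 -0.1729] [ 0.4947 -0.1037] [ 0.4959 -0.1727]
hood top front [ 0.6798 -0.1752] [ 0.4332 -0.1823]
knob [ 0.55475253 -0.13503073  0.09022566] [ 0.55038572 -0.13285152  0.08893614] plane [ 0.5539 -0.1344]
tray ctr [0.4663 0.3429] [array([0.5234, 0.4226]), array([0.557 , 0.3079]), array([0.4136, 0.2651]), array([0.379 , 0.3782])]
```

Request:
jog_arm(
  steps=[
    [1, [0, 0, -0.04], [0, 0, -7]],
    [1, [0, 0, -0.08], [0, 0, -14]],
    [1, [0, 0, -0.12], [0, 0, -21]],
    [1, [0, 0, -0.16], [0, 0, -28]],
    [1, [0, 0, -0.19], [0, 0, -35]],
    [1, [0, 0, -0.19], [0, 0, -42]],
    [1, [0, 0, -0.19], [0, 0, -42]],
  ],
)

```text
clock: 0.68
position: [0.2423, -0.6305, 0.4234]
orientation: [-1.649, 2.673, -0.006]
wrist_force: [0.4, -0.6, -1.4]
width: 0.996
```

Request:
jog_arm(
  steps=[
    [1, [-0.039, -0.0035, 0], [0, 0, -4]],
    [1, [-0.078, -0.007, 0], [0, 0, -8]],
    [1, [-0.117, -0.0105, 0], [0, 0, -12]],
    [1, [-0.156, -0.014, 0], [0, 0, -16]],
    [1, [-0.195, -0.0175, 0], [0, 0, -20]],
    [1, [-0.234, -0.021, 0], [0, 0, -24]],
    [1, [-0.273, -0.0245, 0], [0, 0, -28]],
    [1, [-0.312, -0.028, 0], [0, 0, -28]],
    [1, [-0.351, -0.0315, 0], [0, 0, -28]],
    [1, [-0.39, -0.035, 0], [0, 0, -28]],
    [1, [-0.429, -0.0385, 0], [0, 0, -28]],
    [1, [-0.468, -0.042, 0], [0, 0, -28]],
    [1, [-0.507, -0.0455, 0], [0, 0, -28]],
    [1, [-0.546, -0.049, 0], [0, 0, -28]],
    [1, [-0.584, -0.052, 0], [0, 0, -28]],
    [1, [-0.584, -0.052, 0.04], [0, 0, -28]],
    [1, [-0.584, -0.052, 0.08], [0, 0, -28]],
    [1, [-0.584, -0.052, 0.12], [0, 0, -28]],
    [1, [-0.584, -0.052, 0.16], [0, 0, -28]],
    [1, [-0.584, -0.052, 0.2], [0, 0, -28]],
  ],
)

```text
clock: 2.35
position: [0.5519, -0.133, 0.2182]
orientation: [2.235, -2.206, -0.003]
wrist_force: [0.9, 0.9, -0.0]
width: 1.001
```

Request:
jog_arm(
  steps=[
    [1, [0, 0, 0], [0, 0, 0]],
    [1, [0, 0, 0], [0, 0, 0]],
  ],
)

```text
clock: 2.52
position: [0.5517, -0.1335, 0.2194]
orientation: [2.235, -2.201, -0.006]
wrist_force: [0.8, -0.2, 1.7]
width: 1.002
```

```bash
python3 - <<'E'
from h import *
o=monitor.get_obs();f=grab_frame("wrist")
print(o["position"],R.from_rotvec(o["orientation"]).as_matrix().round(4),f["camera_matrix"],f["T_tool_cam"])
np.savez("wrist1",**f,pos=o["position"],rv=o["orientation"])
cv2.imwrite("pics/w1.png",cv2.resize(f["color"],(800,600),interpolation=cv2.INTER_CUBIC))
E
```

```text
[ 0.55174502 -0.13346371  0.21936532] [[ 1.520e-02 -9.999e-01 -6.100e-03]
 [-9.999e-01 -1.510e-02 -8.000e-04]
 [ 7.000e-04  6.100e-03 -1.000e+00]] [[297.31863964   0.         256.30791891]
 [  0.         297.31863964 190.21741215]
 [  0.           0.           1.        ]] [[-8.31442683e-04 -9.45932534e-01 -3.24362374e-01  8.44139217e-02]
 [ 9.99999650e-01 -8.15821369e-04 -1.84147181e-04 -6.26849767e-05]
 [-9.04309464e-05 -3.24362414e-01  9.45932882e-01 -1.42624863e-01]
 [ 0.00000000e+00  0.00000000e+00  0.00000000e+00  1.00000000e+00]]
```

View pics/w1.png

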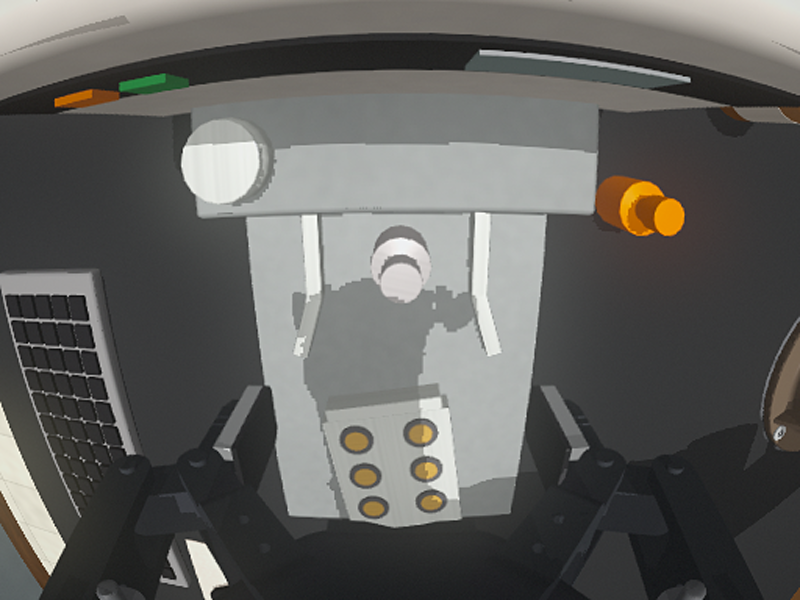

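The wrist view shows the weight's knob at (401,283), midway between the rails at about x 320 and x 475. The hood's front edge is at row 214.

```bash
cat >> h.py <<'E'
def wplane(f,pos,rv,u,v,z):
    K=f["camera_matrix"];T=f["T_tool_cam"];x=np.array([u-K[0,2],v-K[1,2]]);r=np.hypot(*x);th=r/K[0,0]
    d=np.r_[x/r*np.sin(th),np.cos(th)];M=R.from_rotvec(rv).as_matrix()
    d=M@T[:3,:3]@d;o=M@T[:3,3]+pos;return (o+d*(z-o[2])/d[2])[:2].round(4)
def wv(f,pos,rv,U,V,z): return wplane(f,pos,rv,(U+.5)/1.5625-.5,(V+.5)/1.5625-.5,z)
E
python3 - <<'E'
from h import *
f=dict(np.load("wrist1.npz"));a=f,f["pos"],f["rv"]
print("knob",wv(*a,402,282,.094),"body top",wv(*a,400.5,264,.056), "hood",wv(*a,197,217,.092),wv(*a,597,214,.092))
print("rail in L",wv(*a,320,230,.028),wv(*a,321,290,.028),"R",wv(*a,474,230,.028),wv(*a,474,290,.028),"ends",wv(*a,309,355,.028),wv(*a,487,355,.028))
print("pans",[wv(*a,*p,.035) for p in[(357,440),(421,433),(365,476),(427,469),(373,508),(431,501)]])
E
```

```text
knob [ 0.5504 -0.136 ] body top [ 0.5511 -0.1372] hood [ 0.6786 -0.1768] [ 0.4297 -0.1818]
rail in L [ 0.6104 -0.1552] [ 0.6111 -0.1088] R [ 0.4971 -0.1566] [ 0.4945 -0.1102] ends [ 0.6237 -0.0535] [ 0.4798 -0.0552]
pans [array([0.5863, 0.0247]), array([0.5313, 0.0162]), array([0.5804, 0.0662]), array([0.5244, 0.057 ]), array([0.5739, 0.1081]), array([0.5187, 0.098 ])]
```

Request:
jog_arm(
  steps=[
    [1, [0.0025, 0.001, 0.035], [0, 0, 0]],
    [1, [0.0025, 0.001, 0.07], [0, 0, 0]],
    [1, [0.0025, 0.001, 0.1], [0, 0, 0]],
    [1, [0.0025, 0.001, 0.125], [0, 0, 0]],
    [1, [0.0025, 0.001, 0.145], [0, 0, 0]],
    [1, [0.0025, 0.001, 0.155], [0, 0, 0]],
    [1, [0.0025, 0.001, 0.155], [0, 0, 0]],
    [1, [0.0025, 0.001, 0.155], [0, 0, 0]],
  ],
  newtons=50,
)

```text
clock: 3.23
position: [0.554, -0.1359, 0.0682]
orientation: [-2.24, 2.201, -0.003]
wrist_force: [-0.1, 0.9, 0.5]
width: 0.995
```

Request:
jog_arm(
  steps=[
    [0, [0, 0, 0], [0, 0, 0]],
    [0, [0, 0, 0], [0, 0, 0]],
    [0, [0, 0, 0], [0, 0, 0]],
    [0, [0, 0, 0], [0, 0, 0]],
    [0, [0, 0, 0], [0, 0, 0]],
    [0, [0, 0, 0], [0, 0, 0]],
    [0, [0, 0, 0], [0, 0, 0]],
    [0, [0, 0, 0], [0, 0, 0]],
    [0, [0, 0, 0], [0, 0, 0]],
    [0, [0, 0, 0], [0, 0, 0]],
    [0, [0, 0, 0], [0, 0, 0]],
    [0, [0, 0, 0], [0, 0, 0]],
  ],
)

```text
clock: 4.23
position: [0.5524, -0.1359, 0.067]
orientation: [2.241, -2.201, 0.0]
wrist_force: [-2.7, -0.6, 6.7]
width: 0.29
```

Request:
jog_arm(
  steps=[
    [0, [0, 0, -0.01], [0, 0, 0]],
    [0, [0, 0, -0.025], [0, 0, 0]],
    [0, [0, 0, -0.05], [0, 0, 0]],
    [0, [0, 0, -0.08], [0, 0, 0]],
    [0, [0, 0, -0.11], [0, 0, 0]],
    [0, [0, 0, -0.12], [0, 0, 0]],
    [0, [0, 0, -0.12], [0, 0, 0]],
  ],
)

```text
clock: 4.82
position: [0.5538, -0.1357, 0.1892]
orientation: [-2.238, 2.199, -0.005]
wrist_force: [0.3, 0.6, -5.5]
width: 0.283
```

```bash
python3 - <<'E'
from h import *
o=monitor.get_obs();f=grab_frame("scene");print(o["position"],o["wrist_force"],o["width"])
c=f["color"][100:260,120:340];cv2.imwrite("pics/lift.png",cv2.resize(c,None,fx=3,fy=3,interpolation=cv2.INTER_CUBIC))
E
```

```text
[ 0.5537741  -0.13569668  0.18924828] [ 0.27677629  0.60263448 -5.53761668] 0.28260355421208877
```

View pics/lift.png

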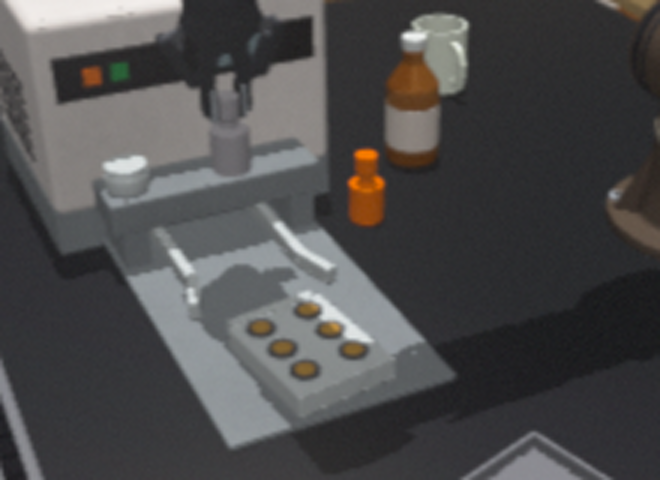

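The weight is held upright by its knob, and the lane is clear.

Request:
jog_arm(
  steps=[
    [0, [-0.02, 0.003, 0], [0, 0, 0]],
    [0, [-0.055, 0.009, 0], [0, 0, 0]],
    [0, [-0.093, 0.015, 0], [0, 0, 0]],
    [0, [-0.132, 0.021, 0], [0, 0, 0]],
    [0, [-0.171, 0.028, 0], [0, 0, 0]],
    [0, [-0.21, 0.034, 0], [0, 0, 0]],
    [0, [-0.249, 0.04, 0], [0, 0, 0]],
    [0, [-0.288, 0.047, 0], [0, 0, 0]],
    [0, [-0.327, 0.053, 0], [0, 0, 0]],
    [0, [-0.366, 0.06, 0], [0, 0, 0]],
    [0, [-0.405, 0.066, 0], [0, 0, 0]],
    [0, [-0.44, 0.072, 0], [0, 0, 0]],
    [0, [-0.465, 0.076, 0], [0, 0, 0]],
    [0, [-0.482, 0.079, 0], [0, 0, 0]],
    [0, [-0.482, 0.079, 0.03], [0, 0, 0]],
    [0, [-0.482, 0.079, 0.06], [0, 0, 0]],
    [0, [-0.482, 0.079, 0.085], [0, 0, 0]],
    [0, [-0.482, 0.079, 0.1], [0, 0, 0]],
    [0, [-0.482, 0.079, 0.11], [0, 0, 0]],
    [0, [-0.482, 0.079, 0.11], [0, 0, 0]],
  ],
)

```text
clock: 6.53
position: [0.4633, 0.3425, 0.0726]
orientation: [2.235, -2.198, 0.001]
wrist_force: [0.1, -0.7, -4.8]
width: 0.285
```

Request:
jog_arm(
  steps=[
    [0, [0, 0, 0], [0, 0, 0]],
    [0, [0, 0, 0], [0, 0, 0]],
    [0, [0, 0, 0], [0, 0, 0]],
  ],
)

```text
clock: 6.78
position: [0.4655, 0.3453, 0.0775]
orientation: [-2.24, 2.2, 0.0]
wrist_force: [1.1, -0.5, -4.5]
width: 0.284
```

Request:
jog_arm(
  steps=[
    [0, [0, 0, 0.003], [0, 0, 0]],
    [0, [0, 0, 0.006], [0, 0, 0]],
    [0, [0, 0, 0.008], [0, 0, 0]],
    [0, [0, 0, 0.008], [0, 0, 0]],
    [0, [0, 0, 0.008], [0, 0, 0]],
  ],
)

```text
clock: 7.2
position: [0.4648, 0.3447, 0.0682]
orientation: [2.241, -2.201, 0.0]
wrist_force: [-0.7, -0.1, -5.1]
width: 0.285
```

Request:
jog_arm(
  steps=[
    [0, [0, 0, 0.002], [0, 0, 0]],
    [0, [0, 0, 0.002], [0, 0, 0]],
    [0, [0, 0, 0.002], [0, 0, 0]],
  ],
)

```text
clock: 7.45
position: [0.4648, 0.3448, 0.0662]
orientation: [2.241, -2.201, 0.0]
wrist_force: [-0.2, -0.7, -5.6]
width: 0.291
```

Request:
jog_arm(
  steps=[
    [0, [0, 0, 0.001], [0, 0, 0]],
    [0, [0, 0, 0.002], [0, 0, 0]],
    [0, [0, 0, 0.002], [0, 0, 0]],
    [0, [0, 0, 0.002], [0, 0, 0]],
  ],
)

```text
clock: 7.78
position: [0.4649, 0.3447, 0.0643]
orientation: [2.241, -2.202, -0.0]
wrist_force: [0.4, 0.9, -5.2]
width: 0.283
```

Request:
jog_arm(
  steps=[
    [0, [0, 0, 0.001], [0, 0, 0]],
    [0, [0, 0, 0.001], [0, 0, 0]],
    [0, [0, 0, 0.001], [0, 0, 0]],
  ],
)

```text
clock: 8.03
position: [0.4651, 0.345, 0.0641]
orientation: [-2.241, 2.201, -0.0]
wrist_force: [-2.8, -0.6, 3.7]
width: 0.283
```

Request:
jog_arm(
  steps=[
    [0, [0, 0, 0.001], [0, 0, 0]],
    [0, [0, 0, 0.001], [0, 0, 0]],
    [0, [0, 0, 0.001], [0, 0, 0]],
  ],
)

```text
clock: 8.28
position: [0.4652, 0.3452, 0.064]
orientation: [-2.241, 2.2, -0.0]
wrist_force: [-6.3, -2.4, 12.7]
width: 0.284
```

Request:
jog_arm(
  steps=[
    [0, [0, 0, -0.001], [0, 0, 0]],
    [0.4, [0, 0, -0.001], [0, 0, 0]],
    [0.5, [0, 0, -0.001], [0, 0, 0]],
    [0.7, [0, 0, -0.001], [0, 0, 0]],
    [0.7, [0, 0, -0.001], [0, 0, 0]],
    [0.7, [0, 0, -0.001], [0, 0, 0]],
    [0.7, [0, 0, -0.001], [0, 0, 0]],
    [0.7, [0, 0, -0.02], [0, 0, 0]],
    [0.7, [0, 0, -0.05], [0, 0, 0]],
    [0.7, [0, 0, -0.09], [0, 0, 0]],
    [0.7, [0, 0, -0.12], [0, 0, 0]],
    [0.7, [0, 0, -0.12], [0, 0, 0]],
    [0.7, [0, 0, -0.12], [0, 0, 0]],
  ],
)

```text
clock: 9.37
position: [0.4656, 0.3457, 0.1846]
orientation: [-2.238, 2.198, 0.001]
wrist_force: [-0.1, -0.9, -1.1]
width: 0.702
```

```bash
python3 - <<'E'
from h import *
o=monitor.get_obs();f=grab_frame("wrist");print(o["position"],o["width"])
np.savez("wrist2",**f,pos=o["position"],rv=o["orientation"])
cv2.imwrite("pics/w2.png",cv2.resize(f["color"],(800,600),interpolation=cv2.INTER_CUBIC))
E
```

```text
[0.46563046 0.34570131 0.18462962] 0.7016499095887003
```

View pics/w2.png

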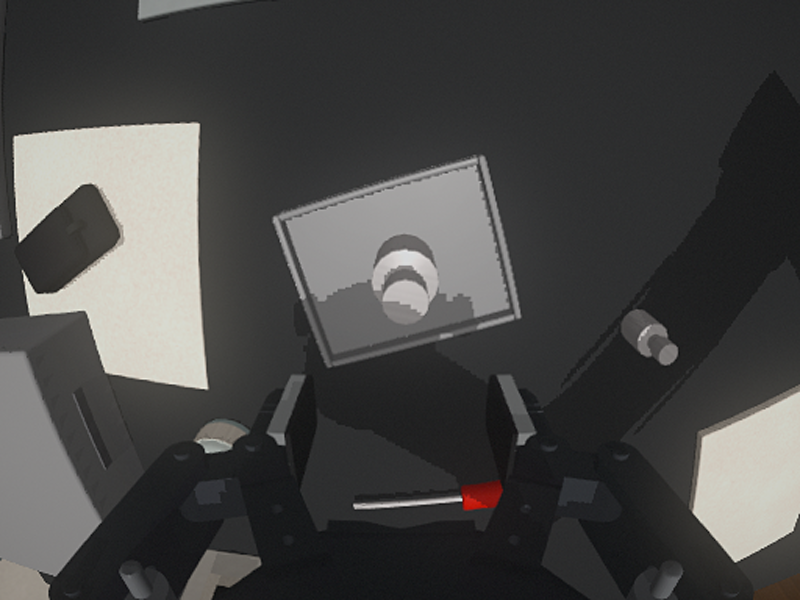

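The weight stands upright near the tray's centre (knob (405,300), tray spanning about (275,215)–(520,320)). The bystanders haven't been touched. Next I go behind the cassette's tail.

Request:
jog_arm(
  steps=[
    [0.7, [0.035, -0.0175, 0], [0, 0, 0]],
    [0.7, [0.07, -0.035, 0], [0, 0, 0]],
    [0.7, [0.105, -0.0525, 0], [0, 0, 0]],
    [0.7, [0.14, -0.07, 0], [0, 0, 0]],
    [0.7, [0.1575, -0.0786, 0], [0, 0, 0]],
    [0.7, [0.1575, -0.0786, 0.04], [0, 0, 0]],
    [0.7, [0.1575, -0.0786, 0.08], [0, 0, 0]],
    [0.7, [0.1575, -0.0786, 0.12], [0, 0, 0]],
    [0.7, [0.1575, -0.0786, 0.145], [0, 0, 0]],
    [0.7, [0.1575, -0.0786, 0.16], [0, 0, 0]],
    [0.7, [0.1575, -0.0786, 0.17], [0, 0, 0]],
    [0.7, [0.1575, -0.0786, 0.17], [0, 0, 0]],
    [0.7, [0.1575, -0.0786, 0.17], [0, 0, 0]],
    [0.7, [0.1575, -0.0786, 0.17], [0, 0, 0]],
  ],
)

```text
clock: 10.58
position: [0.5468, 0.1891, 0.0131]
orientation: [-2.241, 2.201, -0.001]
wrist_force: [0.3, 0.3, 0.2]
width: 0.701
```

```bash
python3 - <<'E'
from h import *
o=monitor.get_obs();f=grab_frame("wrist");g=grab_frame("scene");print(o["position"],o["width"],o["wrist_force"],R.from_rotvec(o["orientation"]).as_matrix().round(4).tolist())
np.savez("wrist3",**f,pos=o["position"],rv=o["orientation"])
c=cv2.resize(f["color"],(800,600),interpolation=cv2.INTER_CUBIC)
c2=cv2.resize(g["color"][150:290,150:340],None,fx=2,fy=2,interpolation=cv2.INTER_CUBIC)
c[0:280,0:380]=c2
cv2.imwrite("pics/w3.png",c)
E
```

```text
[0.54679908 0.18907416 0.01313285] 0.7013515846888211 [0.33086156 0.34910474 0.17684815] [[0.0181, -0.9998, 0.001], [-0.9998, -0.0181, 0.0006], [-0.0005, -0.001, -1.0]]
```

View pics/w3.png

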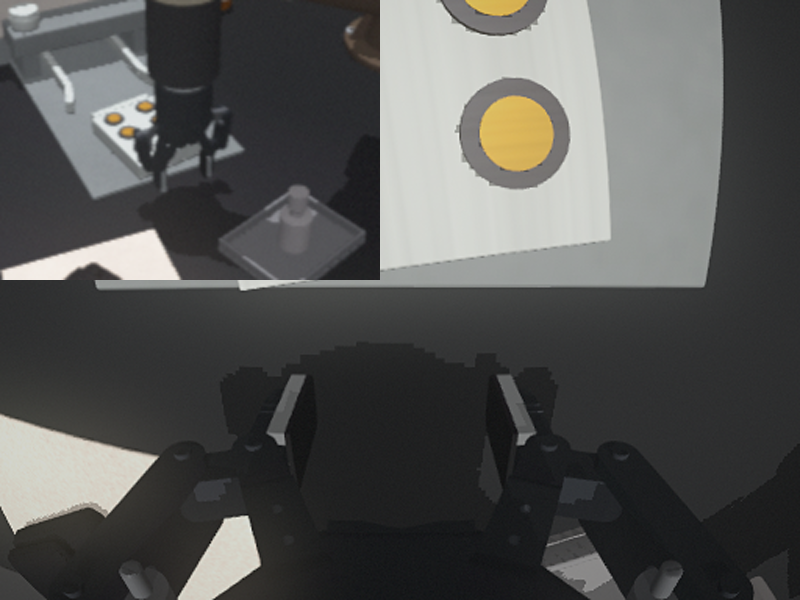

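The inset shows the weight standing in the tray. In the wrist view the cassette's tail corners are at (240,289) and (610,240), so the gripper is behind the tail with both fingers clear.

Request:
jog_arm(
  steps=[
    [0.7, [0, 0, 0.004], [0, 0, 0]],
    [0.7, [0.01, 0, 0.004], [0, 0, 0]],
    [0.7, [0.02, 0, 0.004], [0, 0, 0]],
    [0.7, [0.027, 0, 0.004], [0, 0, 0]],
    [0.7, [0.031, 0, 0.004], [0, 0, 0]],
    [0.7, [0.035, 0, 0.004], [0, 0, 0]],
    [0.7, [0.039, 0, 0.004], [0, 0, 0]],
    [0.7, [0.043, 0, 0.004], [0, 0, 0]],
    [0.7, [0.047, 0, 0.004], [0, 0, 0]],
    [0.7, [0.051, 0, 0.004], [0, 0, 0]],
    [0.7, [0.055, 0, 0.004], [0, 0, 0]],
    [0.7, [0.059, 0, 0.004], [0, 0, 0]],
    [0.7, [0.063, 0, 0.004], [0, 0, 0]],
    [0.7, [0.067, 0, 0.004], [0, 0, 0]],
    [0.7, [0.071, 0, 0.004], [0, 0, 0]],
    [0.7, [0.071, 0, 0.004], [0, 0, 0]],
    [0.7, [0.071, 0, 0.004], [0, 0, 0]],
  ],
)

```text
clock: 12.1
position: [0.5468, 0.1169, 0.008]
orientation: [2.239, -2.202, -0.001]
wrist_force: [1.2, 0.8, 0.2]
width: 0.704
```

```bash
python3 - <<'E'
from h import *
o=monitor.get_obs();f=grab_frame("wrist");g=grab_frame("scene");t=grab_frame("top");print(o["position"],o["width"],o["wrist_force"])
np.savez("wrist4",**f,pos=o["position"],rv=o["orientation"])
c=cv2.resize(f["color"],(800,600),interpolation=cv2.INTER_CUBIC)
c[320:600,0:300]=cv2.resize(g["color"][150:290,150:300],None,fx=2,fy=2,interpolation=cv2.INTER_CUBIC)
c[400:600,500:800]=cv2.resize(t["color"][130:230,230:380],None,fx=2,fy=2,interpolation=cv2.INTER_CUBIC)
cv2.imwrite("pics/w4.png",c)
E
```

```text
[0.54684815 0.1168925  0.00803525] 0.7041081534158744 [1.18474101 0.84419977 0.18164349]
```

View pics/w4.png

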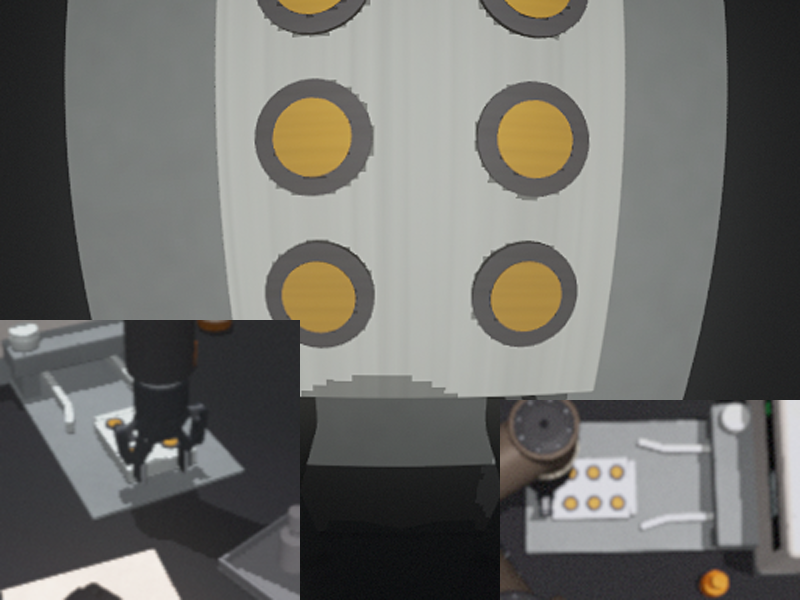

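The cassette has swung nearly square, with pan rows at (312,137)/(535,138) and (319,297)/(526,297). I'll put numbers on that.

```bash
python3 - <<'E'
from h import *
f=dict(np.load("wrist4.npz"));a=f,f["pos"],f["rv"]
P=np.array([wv(*a,*p,.035) for p in[(312,137),(535,138),(319,297),(526,297)]]);print(P)
print("axis deg",np.degrees(np.arctan2(-(P[2]-P[0])[0],(P[2]-P[0])[1])),np.degrees(np.arctan2((P[0]-P[1])[1],(P[0]-P[1])[0])))
print("plate edges",wv(*a,65,100,.008),wv(*a,726,100,.008),"tail",wv(*a,450,397,.032),wv(*a,594,391,.032))
E
```

```text
[[0.5703 0.0306]
 [0.5147 0.0293]
 [0.5695 0.0724]
 [0.5139 0.0715]]
axis deg 1.0964360839930594 1.3394054789537935
plate edges [0.6698 0.008 ] [0.4327 0.0051] tail [0.5325 0.1043] [0.4864 0.1034]
```

The cassette is aligned with the lane (about 1.2°) but sits 8 mm to the −x side. I'll turn the gripper 90° and push its side back onto the centre line with both fingers.

Request:
jog_arm(
  steps=[
    [0.7, [-0.015, 0, 0], [0, 0, 0]],
    [0.7, [-0.03, 0, -0.02], [0, 0, 0]],
    [0.7, [-0.03, 0, -0.055], [0, 0, 7]],
    [0.7, [-0.03, 0, -0.09], [0, 0, 14]],
    [0.7, [0, 0.026, -0.09], [0, 0, 21]],
    [0.7, [0.03, 0.052, -0.09], [0, 0, 28]],
    [0.7, [0.06, 0.078, -0.09], [0, 0, 35]],
    [0.7, [0.083, 0.098, -0.09], [0, 0, 42]],
    [0.7, [0.083, 0.098, -0.09], [0, 0, 49]],
    [0.7, [0.083, 0.098, -0.09], [0, 0, 56]],
    [0.7, [0.083, 0.098, -0.09], [0, 0, 63]],
    [0.7, [0.083, 0.098, -0.09], [0, 0, 70]],
    [0.7, [0.083, 0.098, -0.09], [0, 0, 77]],
    [0.7, [0.083, 0.098, -0.09], [0, 0, 84]],
    [0.7, [0.083, 0.098, -0.09], [0, 0, 90]],
    [0.7, [0.083, 0.098, -0.09], [0, 0, 90]],
    [0.7, [0.083, 0.098, -0.09], [0, 0, 90]],
    [0.7, [0.083, 0.098, -0.09], [0, 0, 90]],
  ],
)

```text
clock: 13.75
position: [0.451, 0.0332, 0.0983]
orientation: [0.034, -3.141, 0.0]
wrist_force: [0.2, -0.5, -0.0]
width: 0.703
```

Request:
jog_arm(
  steps=[
    [0.7, [0, 0, 0.035], [0, 0, 0]],
    [0.7, [0, 0, 0.065], [0, 0, 0]],
    [0.7, [0, 0, 0.082], [0, 0, 0]],
    [0.7, [0, 0, 0.089], [0, 0, 0]],
    [0.7, [-0.006, 0, 0.089], [0, 0, 0]],
    [0.7, [-0.012, 0, 0.089], [0, 0, 0]],
    [0.7, [-0.017, 0, 0.089], [0, 0, 0]],
    [0.7, [-0.02, 0, 0.089], [0, 0, 0]],
    [0.7, [-0.0225, 0, 0.089], [0, 0, 0]],
    [0.7, [-0.025, 0, 0.089], [0, 0, 0]],
    [0.7, [-0.0275, 0, 0.089], [0, 0, 0]],
    [0.7, [-0.03, 0, 0.089], [0, 0, 0]],
    [0.7, [-0.032, 0, 0.089], [0, 0, 0]],
    [0.7, [-0.0333, 0, 0.089], [0, 0, 0]],
    [0.7, [-0.0333, 0, 0.089], [0, 0, 0]],
    [0.7, [-0.0333, 0, 0.089], [0, 0, 0]],
  ],
)

```text
clock: 15.08
position: [0.4843, 0.0334, 0.0092]
orientation: [0.028, -3.141, 0.0]
wrist_force: [-1.2, -1.0, -0.1]
width: 0.702
```

```bash
python3 - <<'E'
from h import *
o=monitor.get_obs();f=grab_frame("wrist");print(o["position"],o["wrist_force"])
a=f,o["position"],o["orientation"]
t=grab_frame("top");cv2.imwrite("top_5.png",t["color"])
im=f["color"];h=cv2.cvtColor(im,cv2.COLOR_BGR2HSV)
m=((h[...,1]>110)&(h[...,2]>90)).astype(np.uint8)
n,l,s,c=cv2.connectedComponentsWithStats(m)
for i in range(1,n):
    if s[i,4]>60: print(s[i],c[i].round(),wplane(*a,*c[i],.035))
ht=cv2.cvtColor(t["color"],cv2.COLOR_BGR2HSV)
m=((ht[...,1]>110)&(ht[...,2]>90)).astype(np.uint8);m[:130]=0;m[225:]=0;m[:,:230]=0;m[:,340:]=0
n,l,s,c=cv2.connectedComponentsWithStats(m)
for i in range(1,n):
    if s[i,4]>6: print("top",s[i],onplane(t,*c[i],.035)[:2].round(4))
E
```

```text
[0.48430573 0.03343832 0.00920974] [-1.16251209 -1.0344275  -0.09373209]
[231 319  37  19 539] [250. 328.] [0.5198 0.0297]
[307 318  13  20 111] [312. 327.] [0.5196 0.064 ]
top [330 214  10  11  85] [ 0.3788 -0.1776]
```

Request:
jog_arm(
  steps=[
    [0.7, [-0.0015, 0, 0], [0, 0, 0]],
    [0.7, [-0.0028, 0, 0], [0, 0, 0]],
    [0.7, [-0.0028, 0, 0], [0, 0, 0]],
    [0.7, [0.01, 0, 0], [0, 0, 0]],
    [0.7, [0.022, 0, -0.02], [0, 0, -7]],
    [0.7, [0.022, 0, -0.055], [0, 0, -14]],
    [0.7, [0.022, 0, -0.09], [0, 0, -21]],
    [0.7, [0, 0.026, -0.09], [0, 0, -28]],
    [0.7, [-0.015, 0.052, -0.09], [0, 0, -35]],
    [0.7, [-0.03, 0.078, -0.09], [0, 0, -42]],
    [0.7, [-0.045, 0.1, -0.09], [0, 0, -49]],
    [0.7, [-0.06, 0.112, -0.09], [0, 0, -56]],
    [0.7, [-0.063, 0.112, -0.09], [0, 0, -63]],
    [0.7, [-0.063, 0.112, -0.09], [0, 0, -70]],
    [0.7, [-0.063, 0.112, -0.09], [0, 0, -77]],
    [0.7, [-0.063, 0.112, -0.09], [0, 0, -84]],
    [0.7, [-0.063, 0.112, -0.09], [0, 0, -90]],
    [0.7, [-0.063, 0.112, -0.09], [0, 0, -90]],
    [0.7, [-0.063, 0.112, -0.09], [0, 0, -90]],
  ],
)

```text
clock: 16.77
position: [0.5458, 0.1469, 0.0995]
orientation: [-2.237, 2.205, -0.0]
wrist_force: [-0.2, 0.3, -0.1]
width: 0.696
```

```bash
cat > pans.py <<'E'
from h import *
o=monitor.get_obs();f=grab_frame("wrist");print(o["clock"],o["position"],o["wrist_force"],R.from_rotvec(o["orientation"]).as_matrix()[:2,:2].round(4).tolist())
a=f,o["position"],o["orientation"]
np.savez("wl",**f,pos=o["position"],rv=o["orientation"]);cv2.imwrite("pics/wl.png",cv2.resize(f["color"],(800,600),interpolation=cv2.INTER_CUBIC))
h=cv2.cvtColor(f["color"],cv2.COLOR_BGR2HSV)
m=((h[...,1]>110)&(h[...,2]>90)).astype(np.uint8)
n,l,s,c=cv2.connectedComponentsWithStats(m)
for i in range(1,n):
    if s[i,4]>60: print(s[i],wplane(*a,*c[i],.035))
E
python3 pans.py
```

```text
16.7667 [0.54577078 0.14692374 0.09946185] [-0.24516135  0.34942297 -0.06266987] [[0.0146, -0.9999], [-0.9999, -0.0146]]
[196   0  21   5  67] [ 0.5828 -0.0034]
[275  33  28  28 619] [0.5257 0.0297]
[193  34  28  28 619] [0.5815 0.0307]
[194  93  28  28 619] [0.5808 0.0726]
[274  92  29  28 635] [0.5249 0.0716]
```

```bash
python3 - <<'E'
from h import *
f=dict(np.load("wl.npz"));a=f,f["pos"],f["rv"]
V=cv2.GaussianBlur(cv2.cvtColor(f["color"],cv2.COLOR_BGR2GRAY),(3,3),0).astype(float)
for v in (30,50,70,90):
    d=np.abs(np.diff(V[v]));i=np.where((d>12)&(d>=np.roll(d,1))&(d>=np.roll(d,-1)))[0]
    print(v,[(int(k),int(V[v,k-3]),int(V[v,k+4]),wplane(*a,k+.5,v,.008).tolist(),wplane(*a,k+.5,v,.032)[0]) for k in i])
E
```

```text
30 [(109, 51, 141, [0.6701, 0.0035], np.float64(0.6575)), (170, 149, 206, [0.6154, 0.0104], np.float64(0.6084)), (196, 210, 110, [0.5943, 0.012], np.float64(0.5894)), (220, 121, 211, [0.5754, 0.0128], np.float64(0.5725)), (274, 212, 117, [0.5338, 0.0127], np.float64(0.5352)), (300, 114, 211, [0.5137, 0.0117], np.float64(0.5171)), (301, 114, 211, [0.5129, 0.0116], np.float64(0.5164)), (325, 210, 150, [0.4939, 0.01], np.float64(0.4993)), (396, 144, 51, [0.4322, 0.0014], np.float64(0.444))]
50 [(109, 53, 144, [0.6698, 0.0213], np.float64(0.6572)), (170, 151, 206, [0.6151, 0.0271], np.float64(0.6081)), (185, 210, 112, [0.6028, 0.0279], np.float64(0.5971)), (192, 112, 178, [0.5972, 0.0283], np.float64(0.592)), (220, 182, 123, [0.5751, 0.0291], np.float64(0.5722)), (228, 123, 209, [0.5689, 0.0293], np.float64(0.5667)), (266, 213, 125, [0.5398, 0.0291], np.float64(0.5405)), (274, 125, 187, [0.5336, 0.029], np.float64(0.535)), (302, 185, 121, [0.5119, 0.0279], np.float64(0.5155)), (310, 121, 212, [0.5057, 0.0275], np.float64(0.5099)), (325, 212, 153, [0.4937, 0.0266], np.float64(0.4992)), (396, 147, 53, [0.4321, 0.019], np.float64(0.4439))]
70 [(109, 53, 147, [0.6698, 0.0386], np.float64(0.6572)), (170, 150, 207, [0.6151, 0.0435], np.float64(0.6081)), (325, 213, 155, [0.4933, 0.0428], np.float64(0.4988)), (396, 148, 55, [0.4316, 0.0362], np.float64(0.4434))]
90 [(110, 54, 145, [0.6693, 0.0558], np.float64(0.6567)), (171, 150, 207, [0.6144, 0.0597], np.float64(0.6075)), (194, 209, 111, [0.5956, 0.0605], np.float64(0.5906)), (222, 119, 215, [0.5734, 0.061], np.float64(0.5707)), (273, 215, 120, [0.5339, 0.0607], np.float64(0.5352)), (301, 117, 213, [0.512, 0.0599], np.float64(0.5156)), (325, 213, 154, [0.4928, 0.0588], np.float64(0.4984)), (396, 150, 57, [0.4307, 0.0531], np.float64(0.4426))]
```

Plate centre is at x≈0.551 and the cassette centre at 0.5537, so it's 2.7 mm off and inside the flare. Now I'll push it in from the tail.

Request:
jog_arm(
  steps=[
    [0.7, [0, -0.002, 0.035], [0, 0, -0.4]],
    [0.7, [0, -0.002, 0.065], [0, 0, -0.4]],
    [0.7, [0, -0.002, 0.082], [0, 0, -0.4]],
    [0.7, [0, -0.002, 0.0905], [0, 0, -0.4]],
    [0.7, [0.01, -0.002, 0.0905], [0, 0, -0.4]],
    [0.7, [0.02, -0.002, 0.0905], [0, 0, -0.4]],
    [0.7, [0.026, -0.002, 0.0905], [0, 0, -0.4]],
    [0.7, [0.031, -0.002, 0.0905], [0, 0, -0.4]],
    [0.7, [0.037, -0.0022, 0.0905], [0, 0, -0.4]],
    [0.7, [0.043, -0.0022, 0.0905], [0, 0, -0.4]],
    [0.7, [0.049, -0.0023, 0.0905], [0, 0, -0.4]],
    [0.7, [0.055, -0.0023, 0.0905], [0, 0, -0.4]],
    [0.7, [0.061, -0.0024, 0.0905], [0, 0, -0.4]],
    [0.7, [0.067, -0.0024, 0.0905], [0, 0, -0.4]],
    [0.7, [0.073, -0.0025, 0.0905], [0, 0, -0.4]],
    [0.7, [0.079, -0.0025, 0.0905], [0, 0, -0.4]],
    [0.7, [0.085, -0.0026, 0.0905], [0, 0, -0.4]],
    [0.7, [0.091, -0.0026, 0.0905], [0, 0, -0.4]],
    [0.7, [0.097, -0.0027, 0.0905], [0, 0, -0.4]],
    [0.7, [0.1, -0.0027, 0.0905], [0, 0, -0.4]],
  ],
)

```text
clock: 18.48
position: [0.5494, 0.0461, 0.0087]
orientation: [2.247, -2.195, -0.001]
wrist_force: [-2.1, 9.0, 5.6]
width: 0.706
```

Request:
jog_arm(
  steps=[
    [0.7, [0.005, 0, 0], [0, 0, 0]],
    [0.7, [0.01, 0, 0], [0, 0, 0]],
    [0.7, [0.015, 0, 0], [0, 0, 0]],
    [0.7, [0.02, 0, 0], [0, 0, 0]],
    [0.7, [0.025, 0, 0], [0, 0, 0]],
    [0.7, [0.03, 0, 0], [0, 0, 0]],
    [0.7, [0.035, 0, 0], [0, 0, 0]],
    [0.7, [0.04, 0, 0], [0, 0, 0]],
  ],
)

```text
clock: 19.15
position: [0.5501, 0.0061, 0.0086]
orientation: [2.248, -2.194, -0.001]
wrist_force: [-2.2, 4.8, 4.3]
width: 0.701
```

```bash
python3 pans.py
```

```text
19.15 [0.55011952 0.0061438  0.00860231] [-2.19363577  4.83747712  4.32344016] [[0.0243, -0.9997], [-0.9997, -0.0243]]
[155   0  42  12 353] [ 0.585  -0.1147]
[301   0  41  11 309] [ 0.5277 -0.1156]
[ 295   63   50   51 1967] [ 0.5277 -0.0809]
[ 153   64   49   50 1909] [ 0.5833 -0.0797]
[ 160  167   46   45 1600] [ 0.5824 -0.0381]
[ 292  167   47   46 1654] [ 0.5269 -0.0392]
```

Request:
jog_arm(
  steps=[
    [0.7, [0.005, 0, 0], [0, 0, 0]],
    [0.7, [0.01, 0, 0], [0, 0, 0]],
    [0.7, [0.015, 0, 0], [0, 0, 0]],
    [0.7, [0.02, 0, 0], [0, 0, 0]],
    [0.7, [0.025, 0, 0], [0, 0, 0]],
    [0.7, [0.03, 0, 0], [0, 0, 0]],
    [0.7, [0.035, 0, 0], [0, 0, 0]],
    [0.7, [0.04, 0, 0], [0, 0, 0]],
  ],
)

```text
clock: 19.87
position: [0.5511, -0.0339, 0.0085]
orientation: [2.248, -2.194, -0.001]
wrist_force: [-3.5, 4.3, 0.3]
width: 0.701
```

Request:
jog_arm(
  steps=[
    [0.7, [0.005, 0, 0], [0, 0, 0]],
    [0.7, [0.01, 0, 0], [0, 0, 0]],
    [0.7, [0.015, 0, 0], [0, 0, 0]],
    [0.7, [0.02, 0, 0], [0, 0, 0]],
    [0.7, [0.025, 0, 0], [0, 0, 0]],
    [0.7, [0.03, 0, 0], [0, 0, 0]],
    [0.7, [0.035, 0, 0], [0, 0, 0]],
    [0.7, [0.04, 0, 0], [0, 0, 0]],
    [0.7, [0.045, 0, 0], [0, 0, 0]],
    [0.7, [0.045, 0, 0], [0, 0, 0]],
  ],
)

```text
clock: 20.7
position: [0.5528, -0.0794, 0.0087]
orientation: [2.248, -2.194, 0.0]
wrist_force: [0.1, 0.0, -1.0]
width: 0.699
```

```bash
python3 pans.py
```

```text
20.7 [ 0.5527682  -0.07944008  0.00869307] [ 0.06916421  0.03975897 -0.95187809] [[0.0243, -0.9997], [-0.9997, -0.0243]]
[ 155   63   49   51 1914] [ 0.5851 -0.1656]
[ 297   63   50   50 1956] [ 0.5296 -0.1668]
[ 162  167   46   45 1603] [ 0.5843 -0.1239]
[ 294  167   46   45 1645] [ 0.5287 -0.1251]
```

View pics/wl.png

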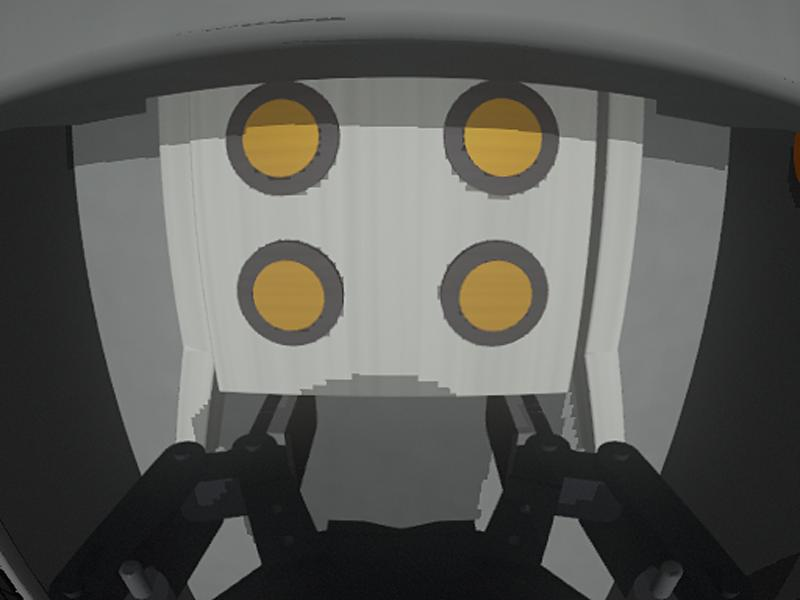

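The cassette sits square between the rails, touching the +x rail. Its tail is at row 393, and the rails begin to flare at row 350, which leaves about 11 mm to go.

Request:
jog_arm(
  steps=[
    [0.7, [0.002, 0, 0], [0, 0, 0]],
    [0.7, [0.004, 0, 0], [0, 0, 0]],
    [0.7, [0.006, 0, 0], [0, 0, 0]],
    [0.7, [0.008, 0, 0], [0, 0, 0]],
    [0.7, [0.009, 0, 0], [0, 0, 0]],
  ],
)

```text
clock: 21.17
position: [0.5533, -0.0873, 0.0089]
orientation: [-2.249, 2.193, -0.0]
wrist_force: [-0.2, 3.5, 2.1]
width: 0.697
```

Request:
jog_arm(
  steps=[
    [0.7, [0.001, 0, 0], [0, 0, 0]],
    [0.7, [0.002, 0, 0], [0, 0, 0]],
    [0.7, [0.003, 0, 0], [0, 0, 0]],
  ],
)

```text
clock: 21.42
position: [0.5533, -0.0903, 0.0089]
orientation: [-2.249, 2.193, -0.0]
wrist_force: [-1.6, 3.2, 1.7]
width: 0.695
```

Request:
jog_arm(
  steps=[
    [0.7, [0.001, 0, 0], [0, 0, 0]],
    [0.7, [0.002, 0, 0], [0, 0, 0]],
    [0.7, [0.002, 0, 0], [0, 0, 0]],
  ],
)

```text
clock: 21.67
position: [0.5536, -0.0912, 0.0089]
orientation: [-2.247, 2.193, 0.0]
wrist_force: [-1.9, 11.0, 2.4]
width: 0.699
```

Request:
jog_arm(
  steps=[
    [0.7, [0.001, 0, 0], [0, 0, 0]],
    [0.7, [0.002, 0, 0], [0, 0, 0]],
    [0.7, [0.002, 0, 0], [0, 0, 0]],
  ],
)

```text
clock: 21.92
position: [0.5537, -0.0913, 0.0089]
orientation: [-2.246, 2.192, 0.002]
wrist_force: [-3.0, 23.6, 5.2]
width: 0.702
```

The force rose to 24 N with no further travel, at TCP y = −0.0913 where I predicted −0.0915: that's the end stop. I'll back straight off and lift.

Request:
jog_arm(
  steps=[
    [0.7, [-0.005, 0, 0], [0, 0, 0]],
    [0.7, [-0.02, 0, 0], [0, 0, 0]],
    [0.7, [-0.045, 0, 0], [0, 0, 0]],
    [0.7, [-0.07, 0, -0.02], [0, 0, 0]],
    [0.7, [-0.09, 0, -0.055], [0, 0, 0]],
    [0.7, [-0.1, 0, -0.09], [0, 0, 0]],
    [0.7, [-0.1, 0, -0.13], [0, 0, 0]],
    [0.7, [-0.1, 0, -0.15], [0, 0, 0]],
    [0.7, [-0.1, 0, -0.15], [0, 0, 0]],
    [0.7, [-0.1, 0, -0.15], [0, 0, 0]],
  ],
)

```text
clock: 22.75
position: [0.5515, 0.0057, 0.1604]
orientation: [-2.247, 2.192, -0.003]
wrist_force: [-0.7, 0.4, -1.2]
width: 0.7
```

```bash
python3 pans.py; python3 - <<'E'
from h import *
g=grab_frame("scene");c=cv2.imread("pics/wl.png")
c[340:600,400:800]=cv2.resize(g["color"][140:335,100:400],(400,260),interpolation=cv2.INTER_CUBIC)
cv2.imwrite("pics/fin.png",c)
E
```

```text
22.75 [0.55149833 0.00570907 0.16035025] [-0.7092418   0.43399187 -1.235872  ] [[0.0248, -0.9997], [-0.9997, -0.0248]]
[ 410    0   72   35 1820] [ 0.3699 -0.1794]
[212  20  23  21 364] [ 0.5847 -0.1351]
[276  20  22  21 365] [ 0.5287 -0.1363]
```

View pics/fin.png

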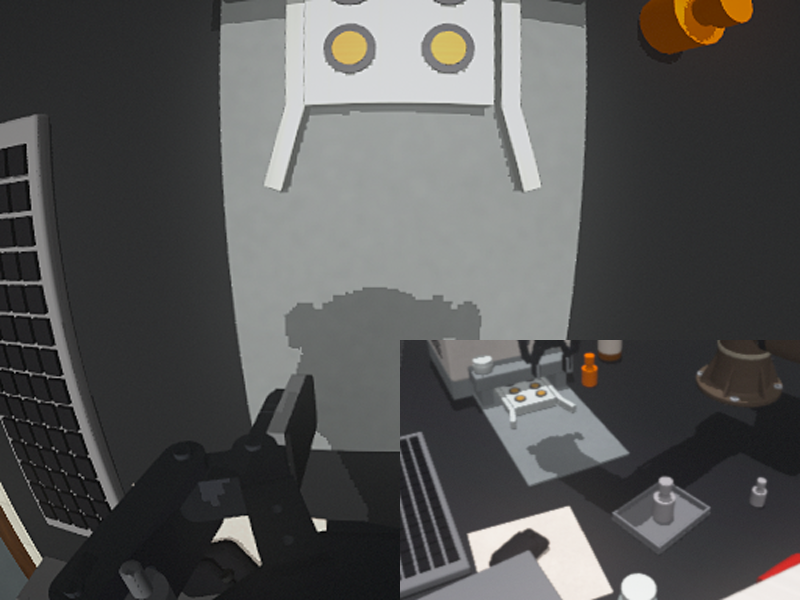

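The cassette's tail (row 104) is level with the start of the rails' flare (row 106). The pans put its centre at y≈−0.178, which is lane_home. The weight stands in the tray, the bystanders are where they were, and the arm is clear.

```bash
python3 -c "
from rig import ctrl;print(ctrl.finish_job())"
```

```text
the job is handed in; nothing more can be done
None
```

The job is done and handed in at about 23 s of the 72 s allowed; no verdict was reported.

- **Weight:** I gripped it by the knob, lifted it clear of the lane and stood it near the middle of the grey tray. The last picture shows it upright there.
- **Cassette:** I pushed it along the plate from its tail with both fingers, which also squared it up with the lane. The first push left it about 8 mm off the centre line, so I nudged its side back. That overshot by about 3 mm, and the rails took care of the rest.
- **Fully home:** at the end stop the force rose to about 24 N with no further travel, within 1 mm of where I expected. In the last picture the tail is level with where the rails begin to flare, and its centre measures y ≈ −0.178 m, matching lane_home. It rests close against the +x rail, the spare gap being on the other side.
- **Other things:** the tin, orange weight, small weight and mouse look unmoved in the last picture. I did not re-measure them, and the bottle, jar and screwdriver were cut off or out of view there.
- **Disagreement between checks:** the top and wrist cameras differed by about 3 mm in x throughout, so I used the wrist camera close in.

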